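# Set the nut mill one click and start it

### The arm

A 6-joint arm with a two-finger parallel gripper is mounted at the origin on the work surface. World frame = base frame: x ahead of the robot, y to its left, z up, the work surface at z = 0. Lengths are in m, angles in rad, forces in N, time in s.
With the tool pointing down it reaches from about 0.375 to 0.975 m from the base axis. Payload 3.8 kg.
Tool frame: the origin (TCP) lies midway between the tips of the shut fingers; the grasp point (between the pads) lies 19 mm behind it; z points along the fingers, y is the line along which they close (so a half turn about z gives the same grasp; the last joint's range is limited). The gripper opens to 85 mm and grips with 20 to 120 N. Pads are 22 mm wide; open, the fingers measure 114 mm over their backs; the gripper's body (76 mm by 85 mm) begins 54 mm behind the grasp point. The pads swing forward as they close: fully open they stand 13 mm farther back than shut.
Start: joints at [-1.239, 0.264, 1.604, -0, 1.274, -0.037], TCP at [0.243, -0.63, 0.231] pointing down, gripper open.
Joint ranges: [-2.63, 2.63], [-0.94, 2.18], [0.31, 2.57], [-1.31, 4.45], [0, 2.66], [-2.55, 2.55]. Speed limits (rad/s): [2.57, 2.57, 3.14, 3.14, 3.14, 3.14].

### API

Orientations are given as a rotation vector (axis times angle).
In Python, from workcell import bot gives the robot as it stands.
- The arm moves only by the tool step_arm, never from a script. Its argument "motion" is a list of rows, each a list of 5 numbers: the finger opening in cm, from 0 to 8.54, then the shift along the tool's x, y, z in cm, then the turn about the tool's z in degrees. In form: [[claw, dx, dy, dz, twist], ...]. A call has 1 to 20 rows; each row is the pose to reach, as a shift and turn from the pose commanded when the call began, along the tool's axes at that moment; what a row does not reach only later rows make up. A row lasts 1/10 s, in which the tool goes at most 50 mm and 8.59 degrees, less where a joint would pass 70% of its speed; a pose out of reach is approached as far as the arm can. A call with a gripper value outside its range is refused whole. The fingers move at their own pace and stop on an object; "force" is the grip in N (left out, the last holds). Time passes only in rows, so rows that repeat a pose let the fingers close. It gives the time, the measured TCP pose, the force, the opening and the grip force at its end, in the units of the state.
- bot.read_state(): the state, without advancing time (a new reading comes with each control period).
- bot.read_camera(name): name is "side" or "top"; returns (picture, depth): 400x640x3 uint8, red, green, blue; 400x640 float32, m along the optical axis (not along the pixel's ray), 0 where there is no reading.
- bot.calibration(name): a dict with "mtx" (3x3 intrinsics, pixels), "origin" and "orientation" of the camera in the world. Camera axes: x right, y up, looking along -z (the intrinsics and any distortion apply to the point x, -y, -z); pixel columns grow to the right and rows downward; lengths in m; the calibration is good to about 2 mm. A picture is of the moment at which its call begins. calibration takes no time and is no camera call.
- bot.finish_job(): hands the job in; it is judged then, once.
The state is a dict: "time": time; "q": joint angles; "joint_vel": joint speeds; "joint_torque": joint torques, N m; "tool_pos": TCP position; "tcp_rot": TCP orientation; "wrist_force": force on the tool from outside, world axes, zero at the start; "torque": the same for the moment, N m; "width": opening from 0.0 (shut) to 1.0 (fully open); "grip_force": force on a finger pad.
Only numpy, scipy, OpenCV 4.12 (cv2) and the standard library are available. Lean on these libraries where they do the work, as an engineer would, in place of code of your own. Each camera call takes 0.05 s, during which the arm holds its last target. There are 200 camera calls.

### The job

With a fingertip pressed on the nut mill's broad knurled collar, stroke it round one click, the short way, until its black pointer line clicks in at the red stud: do not run past it, and do not turn it to the blue stud. Then push the yellow start button fully down and let it come back up. Nothing is to be gripped or picked up, and the hopper, jar and scoop stay where they are.

Things in the scene. Friction and masses are not known exactly. Their poses are not given: they have to be found in the camera images.
- mill: fixed green nut mill with a flat steel deck: 170 mm (own x) by 270 mm (own y), deck 110 mm above the table; origin under its centre. Its front (own -x) carries a small chute 20 mm deep. The collar's axis stands at own (0, -45) mm, the start button at own (0, +85) mm
- collar (a joint): turning angle of the steel collar on its upright axis, rad, counter-clockwise seen from above is positive; it starts at rest in the click at 0 and has a click every 0.524 rad (30 degrees), end stops at +-1.65. Between clicks it must be pushed over a hump of about 0.1 N m halfway (0.26 rad); past the hump it snaps on by itself. The two studs stand at +0.524 and -0.524
- collar_top (a point): centre of the steel collar's smooth level top, on its axis, 135 mm above the table (the flush black mouth is solid). Collar 98 mm across, too wide to grip, rim 17 mm tall. It sits on springs: sinks from about 3 N, then 1 mm per 2.5 N, up to 5 mm. A fingertip pressed 2 to 4 mm down on the top some 36 mm from the axis and moved round turns it
- pointer (a point): point on the collar's black pointer line (25 mm long, 8 mm wide, radial, flush with the top), on the collar's top 46 mm from its axis; at joint value 0 it lies on the mill's own +x side of the axis
- red_mark: fixed red stud on the deck, 16 mm across, 9 mm tall, 64 mm from the collar's axis, one click either way from the starting pointer; origin under its centre. The pointer is set when it points at this stud (pointer point 18 mm from the stud's origin, seen from above)
- blue_mark: fixed blue stud, the same, one click the other way
- start (a joint): travel of the yellow start button, m: 0 up, 0.006 fully down; spring return, about 5 N at the bottom
- start_top (a point): middle of the yellow button's top, 30 mm across, 132 mm above the table; it is pushed straight down 6 mm
- hopper: loose amber plastic funnel hopper taken off the mill, standing on its narrow end beside it: 128 mm across the rim, 110 mm tall, 250 g; origin under its centre. Leave it alone
- jar: loose glass jar with green cap, 76 mm across, 130 mm tall; origin under its centre. Leave it alone
- scoop: loose aluminium scoop with wooden handle, 135 mm long, 60 mm wide, 35 mm tall; origin under the centre of its bowl. Leave it alone

How it is judged:
On the way, in this order (a step that is already met when the one before it is completed fails the run):
1. a finger presses on the collar (contact force between the fingers and collar above 1 N), for 0.05 s.
2. the collar has clicked in at the red stud (horizontal distance between pointer and red_mark below 0.0195 m and velocity of joint collar between -0.3 and 0.3 rad/s), for 0.2 s.
3. the start button is pushed down (value of joint start above 0.0045 m), for 0.05 s.
At the end, for the whole second after the job is handed in: the pointer rests in its click at the red stud (pointer point within 19.5 mm of the stud's origin seen from above, about 0.15 rad), the start button has been pushed at least 4.5 mm after that and is up again (under 1.5 mm), and the hopper, jar and scoop stand upright within 25 mm of where they began (horizontal distance between pointer and red_mark below 0.0195 m and velocity of joint collar between -0.05 and 0.05 rad/s and value of joint start below 0.0015 m and distance of each of hopper, jar, scoop from where it was at the start of the episode below 0.025 m and angle between each of hopper, jar, scoop's own z axis and vertical below 0.2 rad); the robot touches nothing.
It fails at once if the collar is run past the red stud's click: more than 0.8 rad from the start (value of joint collar above 0.8 rad or value of joint collar below -0.8 rad).
It fails at once if the collar is turned to the blue stud (horizontal distance between pointer and blue_mark below 0.0195 m).
It fails at once if the start button is pushed while the pointer is not at the red stud (value of joint start above 0.0045 m and not (horizontal distance between pointer and red_mark below 0.0195 m)).
It fails at once if the hopper, jar or scoop is shifted more than 25 mm (distance of any of hopper, jar, scoop from where it was at the start of the episode above 0.025 m).
It fails at once if the hopper, jar or scoop is lifted (height (world z) of any of hopper, jar, scoop above 0.015 m).
It also fails if it takes over 40 s, if anything falls off the work surface, if the arm or the gripper's body presses on something with over 40 N, if the wrist force passes 120 N, or if a joint passes its speed limit or range.

## Working session

There is one attempt and no reset: what is moved stays moved. The work goes in short steps, Python scripts to look and compute and a tool call to move; the robot and the scene stay as the last step left them, time stands still between calls to the robot, and variables do not carry over. Pictures are saved under pics/ and viewed, at most 10 in all, crops included, and the job is handed in when it is done.

Besides the shell and the picture viewer there is one more tool, called after "Request:" by a JSON object that holds its "fn" and its "kwargs", one argument or row to a line. step_arm: Moves the arm, as the interface text tells. Its arguments: {"type":"object","properties":{"motion":{"type":"array","items":{"type":"array","items":{"type":"number"}}},"force":{"type":"number"}},"required":["motion"]}

```bash
mkdir -p pics
cat > h.py <<'E'
import numpy as np, cv2
from workcell import bot
from scipy.spatial.transform import Rotation as R
def cal(n):
    c=bot.calibration(n); o=np.array(c["orientation"],float)
    Rm=o if o.shape==(3,3) else R.from_rotvec(o).as_matrix()
    return np.array(c["mtx"]),np.array(c["origin"]),Rm,c
def pt(n,u,v,z=None,d=None):
    K,o,Rm,_=cal(n)
    r=Rm@(np.array([(u-K[0,2])/K[0,0],-(v-K[1,2])/K[1,1],-1]))
    return o+r*((z-o[2])/r[2] if d is None else d)
E
python3 - <<'E'
from h import *
for n in("top","side"):
    p,d=bot.read_camera(n); cv2.imwrite(f"pics/{n}0.png",p[...,::-1]); np.save(n+"d.npy",d); print(cal(n)[3])
print(bot.read_state())
E
```

```text
{'mtx': array([[440.40211198,   0.        , 322.3815463 ],
       [  0.        , 440.40211198, 196.68639071],
       [  0.        ,   0.        ,   1.        ]]), 'origin': array([0.48035808, 0.06914671, 1.17811982]), 'orientation': array([ 0.09528065, -0.10112578, -1.58573257])}
{'mtx': array([[412.62290412,   0.        , 322.76942276],
       [  0.        , 412.62290412, 204.33489276],
       [  0.        ,   0.        ,   1.        ]]), 'origin': array([0.27213579, 0.90784524, 0.79922877]), 'orientation': array([ 0.26223453, -1.22692689, -2.49284594])}
{'time': 0.1, 'q': array([-1.23894190e+00,  2.64666214e-01,  1.60525271e+00,  2.74304364e-05,
        1.27370771e+00, -3.69041361e-02]), 'joint_vel': array([ 5.16903080e-04, -2.70257702e-03, -2.61521321e-03, -1.71596974e-04,
       -7.05284131e-05,  9.52698855e-04]), 'joint_torque': array([ 3.82562503e-04, -5.16707611e+01, -3.68589199e+01, -2.36756210e-05,
        6.23981352e-03,  1.41708501e-06]), 'tool_pos': array([ 0.2430951 , -0.62898911,  0.2300861 ]), 'tcp_rot': array([-3.08636412e+00, -5.75586202e-01,  4.28456729e-04]), 'wrist_force': array([-1.16667683,  0.12656351,  0.05867219]), 'torque': array([ 0.01428129, -0.02156629, -0.02954926]), 'grip_force': 0.0, 'width': 0.9997324399734108}
```

View pics/top0.png

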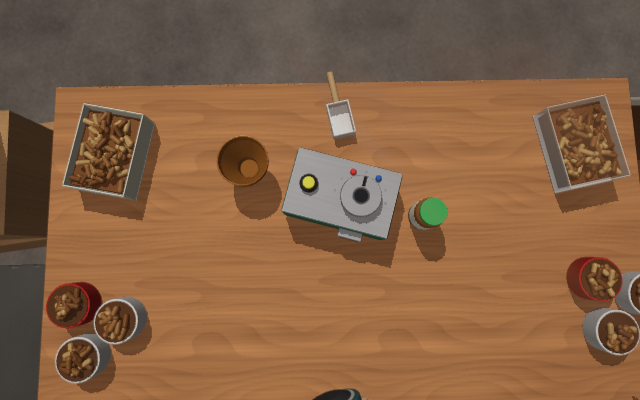

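View pics/side0.png

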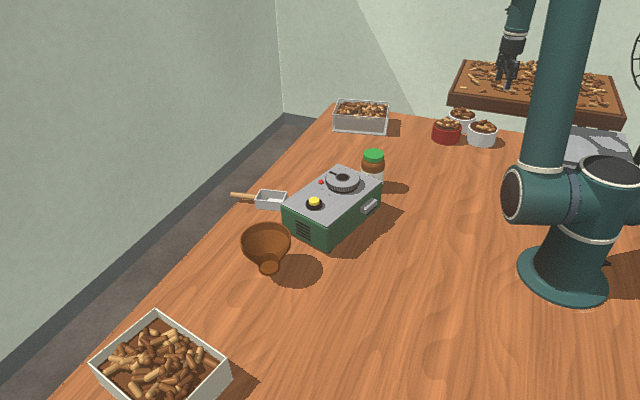

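The top view shows the collar at about (361,195), with the pointer toward (365,181). The red stud is at (353,172), which is counter-clockwise, the blue stud at (379,178) and the button at (309,183). I'll enlarge it.

Run:
```python
from h import *
p=cv2.imread("pics/top0.png")[140:250,275:410]
cv2.imwrite("pics/crop.png",cv2.resize(p,None,fx=5,fy=5,interpolation=cv2.INTER_CUBIC))
```

```text
(no output)
```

View pics/crop.png

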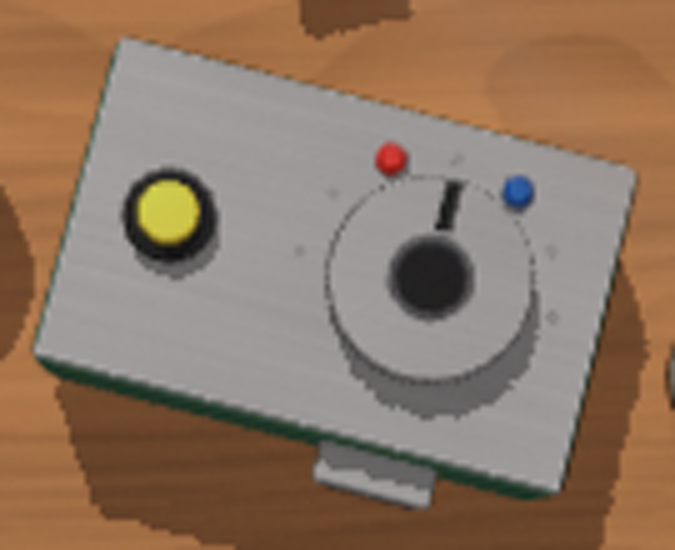

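```bash
cat >> h.py <<'E'
def P(x,y,z): return pt("top",275+x/5-.4,140+y/5-.4,z=z)
E
python3 - <<'E'
from h import *
c=P(431,277,.135); b=P(168,212,.132)
r=P(391,158,.117); bl=P(518,191,.117)
co=[P(*q,.11) for q in((121,38),(636,170),(560,493),(37,352))]
m=np.mean(co,0)
print("collar",c,"btn",b,"dist",np.linalg.norm((c-b)[:2]),"red",r,np.linalg.norm((r-c)[:2]),np.linalg.norm((bl-c)[:2]))
v=(b-c)[:2]; yaw=np.arctan2(v[1],v[0])-np.pi/2
e=((co[0]-co[3])+(co[1]-co[2]))[:2]
print("yaw",yaw,np.arctan2(e[1],e[0]),"from studs",np.arctan2(*((r+bl)/2-c)[1::-1][:2]) if 0 else np.arctan2(((r+bl)/2-c)[1],((r+bl)/2-c)[0]))
ex=np.array([np.cos(yaw),np.sin(yaw)]);ey=np.array([-ex[1],ex[0]])
print("collar from centre",m[:2]-45*ey/1000,"btn",m[:2]+85*ey/1000)
d=np.load("topd.npy")
for n,(x,y) in dict(c=(470,320),b=(168,212),deck=(250,250)).items():
    u,w=275+x/5-.4,140+y/5-.4; print(n,pt("top",u,w,d=d[round(w),round(u)]))
s=bot.read_state(); print(R.from_rotvec(s["tcp_rot"]).as_matrix().round(4))
E
```

```text
collar [ 0.61363268 -0.02770321  0.135     ] btn [0.64766691 0.09758311 0.132     ] dist 0.12982677643593757 red [ 0.67495774 -0.01145671  0.117     ] 0.06344061993317837 0.06314229758138572
yaw -0.26525059463846246 -0.2667579310571172 from studs -0.26992906832512736
collar from centre [ 0.61342918 -0.02809841] btn [0.64750883 0.09735508]
c [ 0.59287833 -0.04593536  0.13295445]
b [0.64793449 0.09762859 0.13032693]
deck [0.63155824 0.05828062 0.11077057]
[[ 9.328e-01  3.604e-01 -6.000e-04]
 [ 3.605e-01 -9.328e-01  1.900e-03]
 [ 1.000e-04 -2.000e-03 -1.000e+00]]
```

Request:
{"fn": "step_arm", "kwargs": {
  "motion": [
    [0,4,-3.4,0,0],
    [0,8,-6.7,0,0],
    [0,12,-10.1,0,0],
    [0,16,-13.5,0,0],
    [0,20,-16.8,0,0],
    [0,24,-20.2,0,0],
    [0,28,-23.5,0,0],
    [0,32,-26.9,0,0],
    [0,36,-30.3,0,0],
    [0,40,-33.6,0,0],
    [0,44,-37,0,0],
    [0,48,-40.4,0,0],
    [0,51,-42.9,1,0],
    [0,53.3,-44.8,2,0],
    [0,53.3,-44.8,3,0],
    [0,53.3,-44.8,4,0],
    [0,53.3,-44.8,5,0],
    [0,53.3,-44.8,5,0],
    [0,53.3,-44.8,5,0]
  ]
}}

```text
time: 2.0
tool_pos: [0.5784, -0.0209, 0.181]
tcp_rot: [-3.089, -0.573, 0.001]
wrist_force: [-0.1, 0.6, 0.7]
width: -0.001
grip_force: 0.0
```

Run:
```python
from h import *
s=bot.read_state(); print(s["time"],s["tool_pos"],s["wrist_force"],s["width"],s["q"]); print(R.from_rotvec(s["tcp_rot"]).as_matrix().round(4))
p,d=bot.read_camera("side"); cv2.imwrite("pics/s1.png",cv2.resize(p[130:270,220:420,::-1],None,fx=4,fy=4))
```

```text
2.0 [ 0.57835209 -0.0209422   0.1810291 ] [-0.13194952  0.57655528  0.65040893] -0.0011483200795783213 [-7.91290482e-02  1.20734167e-01  1.86849729e+00 -1.88683945e-04
  1.15308247e+00  1.12499691e+00]
[[ 9.335e-01  3.586e-01 -7.000e-04]
 [ 3.586e-01 -9.335e-01 -1.000e-04]
 [-7.000e-04 -2.000e-04 -1.000e+00]]
```

View pics/s1.png

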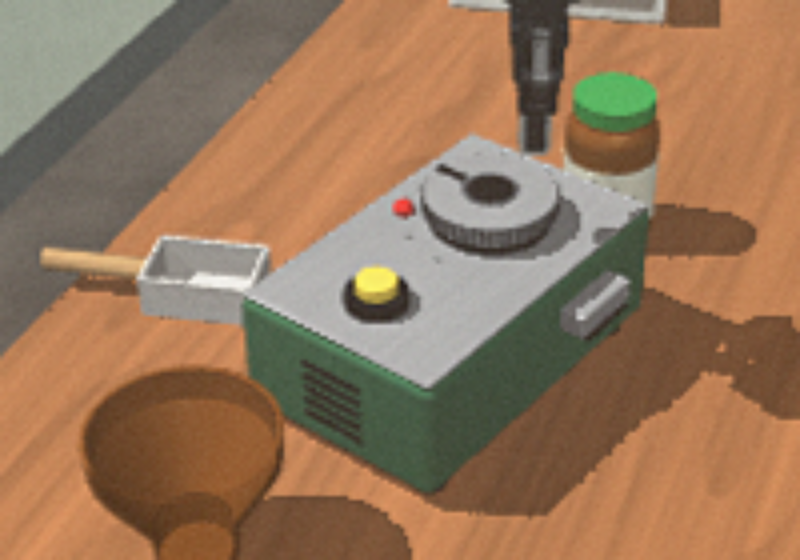

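Request:
{"fn": "step_arm", "kwargs": {
  "motion": [
    [0,0,0,1.5,0],
    [0,0,0,3,0],
    [0,0,0,4.2,0],
    [0,0,0,4.6,0],
    [0,0,0,4.75,0],
    [0,0,0,4.9,0],
    [0,0,0,4.9,0],
    [0,0,0,4.9,0]
  ]
}}

```text
time: 2.85
tool_pos: [0.5779, -0.0193, 0.1329]
tcp_rot: [-3.087, -0.576, 0.004]
wrist_force: [-6.0, 0.5, 8.6]
width: -0.0
grip_force: 4.0
```

Request:
{"fn": "step_arm", "kwargs": {
  "motion": [
    [0,0,0,0.06,0],
    [0,-0.09,0.13,0.06,-2.5],
    [0,-0.17,0.27,0.06,-5],
    [0,-0.24,0.41,0.06,-7.5],
    [0,-0.32,0.56,0.06,-10],
    [0,-0.38,0.7,0.06,-12.5],
    [0,-0.44,0.85,0.06,-15],
    [0,-0.49,1.0,0.06,-17.5],
    [0,-0.53,1.16,0.06,-20],
    [0,-0.57,1.31,0.06,-22.5],
    [0,-0.6,1.47,0.06,-25],
    [0,-0.62,1.63,0.06,-27.5],
    [0,-0.64,1.79,0.06,-30],
    [0,-0.64,1.79,0.06,-30],
    [0,-0.64,1.79,0.06,-30]
  ]
}}

```text
time: 4.35
tool_pos: [0.58, -0.0387, 0.133]
tcp_rot: [2.833, 1.356, 0.001]
wrist_force: [-3.8, 0.3, 7.6]
width: -0.002
grip_force: 3.7
```

Run:
```python
from h import *
s=bot.read_state(); print(s["time"],s["tool_pos"],s["wrist_force"],s["torque"])
p,d=bot.read_camera("side"); cv2.imwrite("pics/s2.png",cv2.resize(p[150:230,290:400,::-1],None,fx=6,fy=6))
```

```text
4.35 [ 0.57995078 -0.03866018  0.13300557] [-3.84769213  0.28464138  7.61878508] [0.02030773 0.38160349 0.01934627]
```

View pics/s2.png

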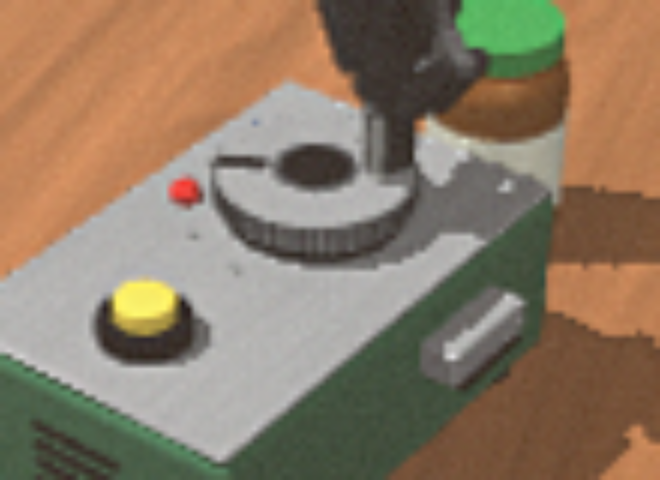

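The pointer now runs from crop (268,163) to (215,161), close to the red stud at (185,186). I'll work out its angle.

Run:
```python
from h import *
f=lambda x,y,z: pt("side",290+x/6-.4,150+y/6-.4,z=z)
a,b=f(268,163,.132),f(215,161,.132); c=f(315,165,.132); r=f(185,185,.117)
an=lambda v:np.degrees(np.arctan2(v[1],v[0]))
C=np.array([.6135,-.028])
print(a,b,c,r,"line",an(b-a),an(b[:2]-C),an(b-c),"red",an(r[:2]-C), "expect start -15.2, red 14.8")
```

```text
[ 0.63653484 -0.02645799  0.132     ] [ 0.66109123 -0.01853628  0.132     ] [ 0.61475463 -0.03327691  0.132     ] [ 0.67538181 -0.01429845  0.117     ] line 17.87931931573902 11.246803121859262 17.646950469319812 red 12.484714113002692 expect start -15.2, red 14.8
```

The collar has turned about 30°. Next I'll lift and go above the button.

Request:
{"fn": "step_arm", "kwargs": {
  "motion": [
    [0,0,0,-0.3,0],
    [0,0,0,-1,0],
    [0,0,0,-3,0],
    [0,0,0,-5,0],
    [0,3.7,-0.8,-5,0],
    [0,7.4,-1.6,-5,0],
    [0,11.1,-2.4,-5,0],
    [0,14.8,-3.3,-5,0],
    [0,14.8,-3.3,-5,0],
    [0,14.8,-3.3,-5,0]
  ]
}}

```text
time: 5.4
tool_pos: [0.6465, 0.0981, 0.1811]
tcp_rot: [2.833, 1.359, -0.002]
wrist_force: [0.4, -0.6, -0.4]
width: -0.0
grip_force: 0.0
```

Run:
```python
from h import *
s=bot.read_state(); print(s["time"],s["tool_pos"],s["wrist_force"],s["tcp_rot"])
p,d=bot.read_camera("top"); cv2.imwrite("pics/t2.png",cv2.resize(p[140:250,275:410,::-1],None,fx=5,fy=5,interpolation=cv2.INTER_CUBIC))
```

```text
5.4 [0.6464691  0.09807977 0.18114257] [ 0.43076705 -0.55525077 -0.35895839] [ 2.83256547e+00  1.35864406e+00 -1.95752553e-03]
```

View pics/t2.png

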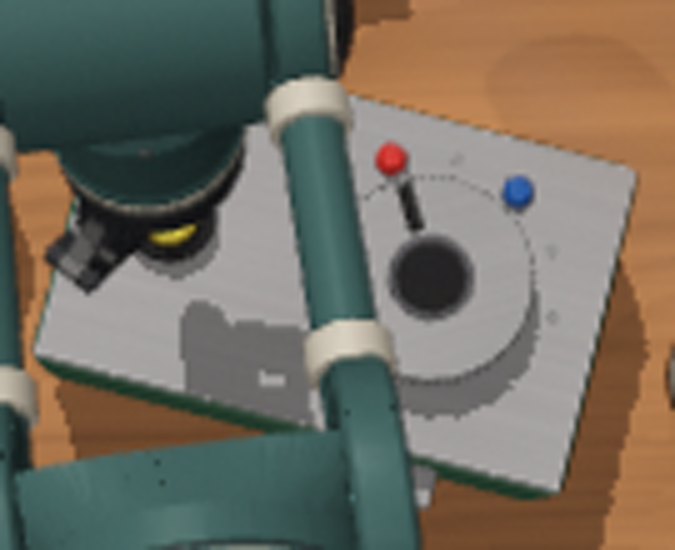

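The pointer line (405,185)–(417,225) aims at the red stud (391,158), so it has clicked in. The finger is over the button, so I'll push it down and lift.

Request:
{"fn": "step_arm", "kwargs": {
  "motion": [
    [0,0.05,-0.1,2,0],
    [0,0.05,-0.1,4,0],
    [0,0.05,-0.1,4.8,0],
    [0,0.05,-0.1,5.1,0],
    [0,0.05,-0.1,5.4,0],
    [0,0.05,-0.1,5.6,0],
    [0,0.05,-0.1,5.6,0],
    [0,0.05,-0.1,5.6,0]
  ]
}}

```text
time: 6.25
tool_pos: [0.6467, 0.098, 0.1268]
tcp_rot: [2.833, 1.355, 0.002]
wrist_force: [-1.6, -3.3, 4.4]
width: 0.001
grip_force: 2.2
```

Request:
{"fn": "step_arm", "kwargs": {
  "motion": [
    [0,0,0,0.1,0],
    [0,0,0,0.2,0],
    [0,0,0,0.2,0]
  ]
}}

```text
time: 6.55
tool_pos: [0.6469, 0.0981, 0.1259]
tcp_rot: [2.833, 1.356, 0.002]
wrist_force: [-6.1, -4.1, 11.3]
width: 0.001
grip_force: 5.8
```

The force has jumped to 11 N at z = 0.126, so the button is on its stop. I'll lift and back away.

Request:
{"fn": "step_arm", "kwargs": {
  "motion": [
    [0,0,0,-0.5,0],
    [0,0,0,-2,0],
    [0,0,0,-5,0],
    [0,0,0,-9,0],
    [0,0,0,-12,0],
    [0,-4,0,-12,0],
    [0,-8,0,-12,0],
    [0,-12,0,-12,0],
    [0,-16,0,-12,0],
    [0,-20,0,-12,0],
    [0,-20,0,-12,0],
    [0,-20,0,-12,0]
  ]
}}

```text
time: 7.75
tool_pos: [0.521, -0.0574, 0.2444]
tcp_rot: [2.835, 1.353, 0.004]
wrist_force: [-0.0, 0.2, -0.3]
width: -0.002
grip_force: 0.0
```

Run:
```python
from h import *
s=bot.read_state(); print(s["time"],s["tool_pos"],s["wrist_force"])
p,d=bot.read_camera("side"); cv2.imwrite("pics/s3.png",cv2.resize(p[130:270,220:420,::-1],None,fx=4,fy=4))
```

```text
7.75 [ 0.5210014  -0.05743306  0.24440793] [-0.04107554  0.19279124 -0.32620389]
```

View pics/s3.png

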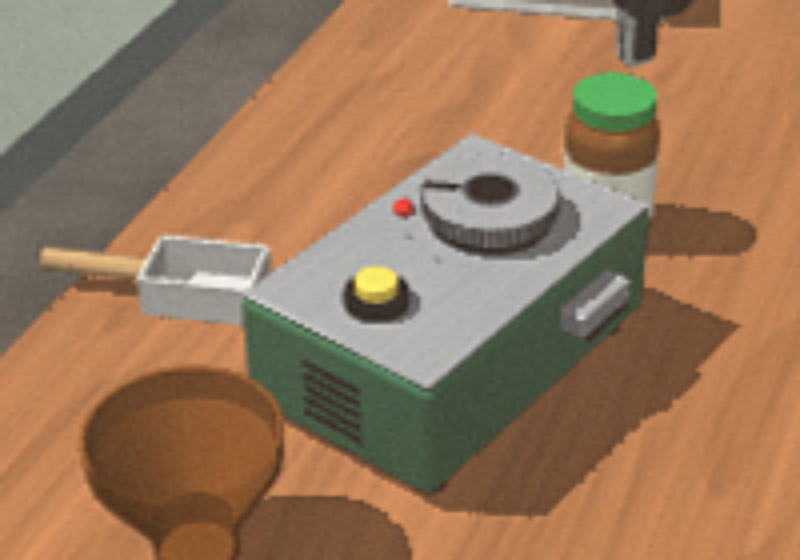

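The pointer at (440,185) is at the red stud (403,207) and the button (376,285) is up. The hopper, jar and scoop haven't moved, and the arm is clear.

```bash
python3 -c "
from workcell import bot
print(bot.finish_job())"
```

```text
the job is handed in; nothing more can be done
None
```

The collar is clicked in at the red stud, the start button was pushed to its stop and is back up, nothing else moved, and the job is handed in; no verdict was returned.

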